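# Wedge a sagging hotplate level and set the test pot on it

## Robot

A 7-joint arm with a two-finger parallel gripper is mounted at the origin on the work surface. World frame = base frame: x ahead of the robot, y to its left, z up, the work surface at z = 0. Lengths are in m, angles in rad, forces in N, time in s.
With the tool pointing down it reaches from about 0.4 to 0.85 m from the base axis. Payload 6.9 kg.
Tool frame: the origin (TCP) lies at the centre of the arm's flange, where the gripper is bolted on; the fingertips stand 173 mm ahead of it and the grasp point (between the pads) lies 155 mm ahead of it (arm.tips_ahead is the distance from the TCP to the fingertips, in m); z points along the fingers, y is the direction in which the jaws open and shut (so a half turn about z gives the same grasp; the last joint's range is limited). The gripper opens to 85 mm and grips with 20 to 120 N. Pads are 22 mm wide; open, the fingers measure 114 mm over their backs; the gripper's body (76 mm by 85 mm) begins 54 mm behind the grasp point. The pads swing forward as they close: fully open they stand 13 mm farther back than shut.
Start: joints at [1.31, 0.507, -0.238, 1.5, 0.126, 1.149, -0.155], TCP at [0.224, -0.584, 0.405] pointing down, gripper open.
Joint ranges: [-3.08, 3.08], [-0.24, 2.05], [-1.43, 1.35], [0, 2.5], [-1.52, 4.66], [0.17, 1.96], [-2.89, 2.89]. Speed limits (rad/s): [2.39, 2.39, 3.14, 3.14, 3.14, 3.14, 3.14].

## Interface

Orientations are given as a unit quaternion [w, x, y, z].
In Python, from bench import arm gives the robot as it stands.
- The arm moves only by the tool carry_out, never from a script. Its argument "plan" is one flat list of numbers, 7 for each row, row after row: the shift along the tool's x, y, z in units of 40 mm (1.0 is 40 mm), then the turn, a rotation vector about the tool's x, y, z in units of 8 degrees (1.0 is 8 degrees), then the finger opening in mm, from 0 to 85.4. A call has 1 to 5 rows; each row is the pose to reach, as a shift and turn from the pose measured when the call began, along the tool's axes at that moment; what a row does not reach only later rows make up. A row lasts 1/8 s, in which the tool goes at most 62.5 mm and 10.7 degrees, less where a joint would pass 70% of its speed; a pose out of reach is approached as far as the arm can. A call with a gripper value outside its range is refused whole. The fingers move at their own pace and stop on an object; the grip force is fixed at half the most. Time passes only in rows, so rows that repeat a pose let the fingers close. It gives the time, the measured TCP pose, the force and the opening at its end, in the units of the state.
- arm.observe(): the state, without advancing time (a new reading comes with each control period).
- arm.camera(name): name is "scene" or "top" or "wrist"; returns the picture (400x640x3 uint8, red, green, blue); there is no depth.
- arm.calibration(name): a dict with "fov_y" (degrees; the focal length in pixels is half the picture's height over the tangent of half this angle, whatever the lens; pixels are square), "cx", "cy" (the principal point, pixels), "R" (3x3) and "t" (3): a world point X has camera coordinates R X + t. Camera axes: x right, y down, z forward; pixel columns grow to the right and rows downward; lengths in m; the calibration is good to about 2 mm. A picture is of the moment at which its call begins: read the wrist's pose just before it. calibration takes no time and is no camera call; for the wrist camera it gives the pose at the moment of the call.
- arm.sign_off(): hands the job in, once; it reports no verdict.
Trained networks look in the newest picture that a camera, given by its name, has taken for a name from the list of things; names that differ only in an ending like _2 or _b are one class to them, and where a whole thing is asked for, a point or a joint stands for the part that bears it (a point fixed in the world has none). Each returns a list of dicts, best first, with "confidence" (0 to 1); they miss things now and then, are a little off and sometimes report something else, mostly with a low value. They report only what shows in the picture. A call takes as long as a camera call. They do not tell look-alikes from the thing itself.
- arm.cut_out(camera, thing): "region" (400x640 bool, what is visible of it) and "point" ([column, row] in pixels, amid what is visible of it).
- arm.place_of(camera, thing): "point" ([column, row] in pixels: a listed point, or the origin of a listed thing).
The state is a dict: "time_s": time; "joint_pos": joint angles; "dq": joint speeds; "effort": joint torques, N m; "ee_pos": TCP position; "eef_rot": TCP orientation; "ft_force": force on the tool from outside, world axes, zero at the start; "torque": the same for the moment, N m; "width": finger opening in m.
Only numpy, scipy, OpenCV 4.12 (cv2) and the standard library are available. Lean on these libraries where they do the work, as an engineer would, in place of code of your own. Each camera call takes 0.05 s, during which the arm holds its last target.

## Task

Push the wooden wedge, thin end first, under the sagging edge of the hotplate until the hotplate is up level against its stop and the wedge jams tight, then let go of the wedge. Then set the small lidded pot gently down on the hotplate, upright and centred on the ring marked there, and let go. Leave the red meter and the flat wooden spacer where they are, and do not tip the pot.

Things in the scene. Friction and masses are not known exactly. Their poses are not given: they have to be found in the camera images.
- plate (a joint): hinge of the hotplate, rad. 0 = level, which is also its upper stop; it starts at -0.034, its lowest, with the free edge 9.5 mm low, and falls back if not supported. About 6 N at the free edge lifts it (without the pot); driving the wedge takes roughly 10 to 20 N, more once it jams
- brackets: two steel brackets fixed to the bench that carry the hotplate's hinge. Origin: on the bench under the hotplate's centre; +y points to the hinged edge (hinge axis along x at y = 140 mm, 30 mm up), -y to the free, sagging edge. Hotplate: aluminium box with black top, 260 mm (x) by 280 mm (y), its top 60 mm above the bench when level; two knobs stick out 12 mm on its -x side
- low_edge (a point): underside of the middle of the steel rail (12 mm diameter, along the brackets' x) under the free edge, y = -134 mm in the brackets' frame; 19 mm above the bench when level, 9.5 mm when sagging. The hotplate ends 6 mm farther out. Two rubber feet, 20 mm diameter, too short to reach the bench when level, hang by the rail 112 mm either side; the wedge goes between them
- ring_centre (a point): centre of the grey ring (170 mm diameter) marked on the hotplate's top, on the top surface
- wedge: wooden wedge, 150 mm long, 40 mm wide, 0.1 kg. Origin: centre of its underside; +x points to the thin end (x = 75 mm, 5 mm high). The top rises evenly, 0.16 mm per mm, to 24 mm at x = -45 mm; behind that, to x = -75 mm, is a square heel block 36 mm high and 40 mm wide, to grip or push. The hotplate is level when the rail is 87 mm behind the thin end
- pot: small steel pot with its lid fixed on, 0.6 kg. Origin: centre of its underside, z up. Body 140 mm diameter, lid top 86 mm up; a black knob of 28 mm diameter on the middle of the lid from 92 to 122 mm up (thin neck below it) is the grip. Two wire side handles reach to 96 mm from the axis along +x and -x at 64 mm up
- meter: bystander: red hand meter lying flat, 170 x 75 x 34 mm; origin at the centre of its underside
- spacer: bystander: flat wooden spacer of even thickness, 150 x 40 x 20 mm; origin at the centre of its underside
Not all that is in view belongs to the job. Leave any purple look-alike of the pot alone. Leave any purple look-alike of the wedge alone.

How it is judged:
On the way, in this order (a step that is already met when the one before it is completed fails the run):
1. the hotplate is level (within 0.4 degrees) and carried by the wedge, which nothing else is holding (value of joint plate above -0.007 rad and contact force between wedge and plate above 2 N and contact force between the fingers and wedge below 0.1 N and contact force between each of the arm, the fingers and plate below 0.1 N), for 0.2 s.
2. the pot stands on the hotplate, centred on the ring within 20 mm (horizontal distance between pot and ring_centre below 0.02 m and contact force between pot and plate above 2 N), for 0.2 s.
At the end, for the whole second after the job is handed in: The hotplate is level (hinge above -0.007 rad, 0.4 degrees), the wedge sits under its edge and carries it (more than 2 N between them), and the pot stands upright (within 0.03 rad) and at rest on the hotplate, its centre within 20 mm of the ring's centre (all of step 2 and value of joint plate above -0.007 rad and contact force between wedge and plate above 2 N and angle between pot's own z axis and vertical below 0.03 rad and linear speed of each of pot, wedge below 0.02 m/s); the robot touches nothing.
It fails at once if the pot is tipped more than 20 degrees (angle between pot's own z axis and vertical above 0.35 rad).
It fails at once if the pot is banged down on the hotplate (over 60 N) (contact force between pot and plate above 60 N).
It fails at once if the meter or the flat spacer is shifted by more than 30 mm (distance of any of meter, spacer from where it was at the start of the episode above 0.03 m).
It also fails if it takes over 61 s, if anything falls off the work surface, if the arm or the gripper's body presses on something with over 40 N, if the wrist force passes 120 N, or if a joint passes its speed limit or range.

## Working session

There is one attempt and no reset: what is moved stays moved. The work goes in short steps, Python scripts to look and compute and a tool call to move; the robot and the scene stay as the last step left them, time stands still between calls to the robot, and variables do not carry over. Pictures are saved under pics/ and viewed, and the job is handed in when it is done.

Besides the shell and the picture viewer there is one more tool, called after "Call:" as a command line: name --argument value ..., lists and objects as JSON in quotes. carry_out: Moves the arm, as the interface text tells. Its arguments: {"type":"object","properties":{"plan":{"type":"array","items":{"type":"number"}}},"required":["plan"]}

```bash
mkdir -p pics; ls; python3 - <<'E'
from bench import arm
import cv2,json
print(arm.observe())
for n in ("scene","top","wrist"):
    im=arm.camera(n); cv2.imwrite(f"pics/a_{n}.png",im[:,:,::-1])
    c=arm.calibration(n); print(n,c)
E
```

```text
pics
{'time_s': 0.0, 'joint_pos': array([ 1.31051413,  0.50830344, -0.23750535,  1.50113766,  0.1256904 ,
        1.14889881, -0.15482764]), 'dq': array([-0.00029663, -0.0004323 ,  0.00123666,  0.0005748 ,  0.00043281,
        0.00011281,  0.00027784]), 'effort': array([-6.72799597e-04, -6.20602512e+01, -2.18643486e+00, -2.49656940e+01,
        1.28302988e-02,  1.18908918e-02,  1.74800675e-05]), 'ee_pos': array([ 0.22340438, -0.58349413,  0.40384842]), 'eef_rot': array([-8.61799791e-04,  9.83324401e-01,  1.81858041e-01, -1.78934533e-04]), 'ft_force': array([-0.29230719, -0.27417639,  0.85721527]), 'torque': array([-0.01444018, -0.03014841, -0.0383265 ]), 'width': 0.08541007036703019}
scene {'fov_y': 53.881182306634244, 'cx': 319.70646291688473, 'cy': 207.42015269099517, 'R': array([[-0.59996461,  0.79993522, -0.01208778],
       [ 0.69330717,  0.51233369, -0.50679322],
       [-0.39920876, -0.31243854, -0.8619829 ]]), 't': array([ 0.29144408, -0.25958562,  1.44361484])}
top {'fov_y': 42.8383041289236, 'cx': 313.1130154473178, 'cy': 209.74254944461202, 'R': array([[ 2.06810171e-03, -9.99750277e-01, -2.22510119e-02],
       [-9.91272175e-01,  8.83481475e-04, -1.31828276e-01],
       [ 1.31815014e-01,  2.23294432e-02, -9.91022804e-01]]), 't': array([-0.00627491,  0.46132554,  1.4759202 ])}
wrist {'fov_y': 70.73305627515319, 'cx': 320.53076683436745, 'cy': 204.26879397577125, 'R': array([[ 3.57487478e-01, -9.33917884e-01,  2.99061068e-04],
       [-8.92789539e-01, -3.41650247e-01,  2.93601681e-01],
       [-2.74097686e-01, -1.05225923e-01, -9.55927803e-01]]), 't': array([-0.6243832 , -0.0372372 ,  0.37989842])}
```

View pics/a_scene.png

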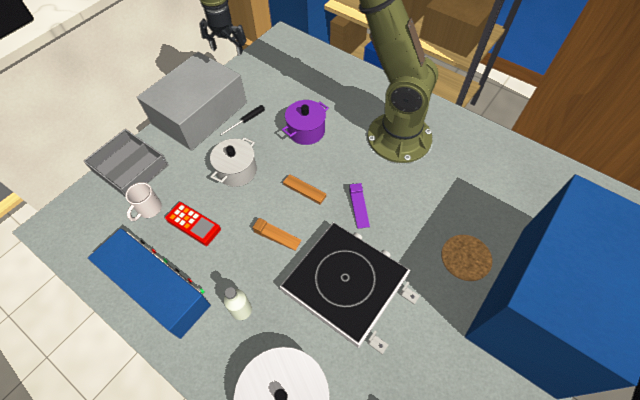

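View pics/a_top.png

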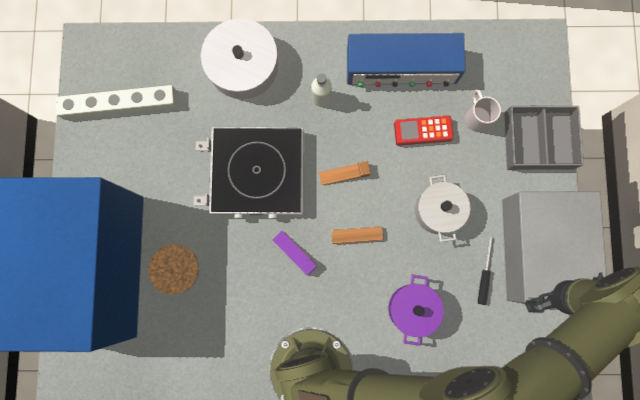

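View pics/a_wrist.png

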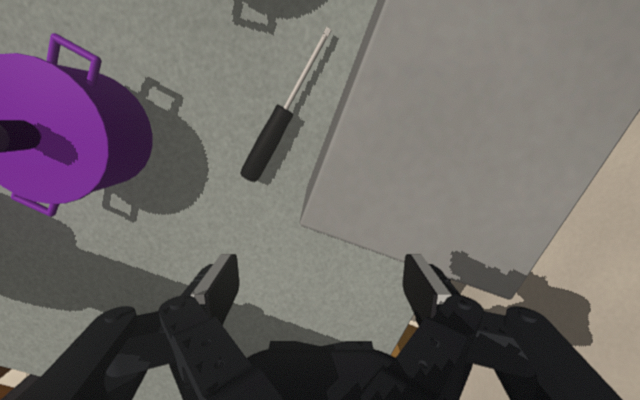

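The top view shows these wedge candidates: an orange one with a heel block at (345,174), the flat orange spacer at (357,236) and a purple look-alike at (295,253). The pot candidates are the small steel one at (444,207), the purple look-alike at (417,310) and a big white-lidded one at (239,55). I choose (345,174) and (444,207).

```bash
cat > h.py <<'E'
from bench import arm
import numpy as np, cv2
def ray(cal,p):
    f=200/np.tan(np.radians(cal["fov_y"])/2)
    R=np.array(cal["R"]);t=np.array(cal["t"])
    d=R.T@np.array([(p[0]-cal["cx"])/f,(p[1]-cal["cy"])/f,1]); return -R.T@t,d
def onz(cal,p,z):
    o,d=ray(cal,p); return o+d*(z-o[2])/d[2]
def tri(L):
    A=np.zeros((3,3));b=np.zeros(3)
    for o,d in L:
        d=d/np.linalg.norm(d);P=np.eye(3)-np.outer(d,d);A+=P;b+=P@o
    x=np.linalg.solve(A,b); return x
def proj(cal,X):
    f=200/np.tan(np.radians(cal["fov_y"])/2)
    c=np.array(cal["R"])@X+np.array(cal["t"]); return np.array([cal["cx"]+f*c[0]/c[2],cal["cy"]+f*c[1]/c[2]])
E
python3 - <<'E'
from h import *
Z=dict(wedge=0,pot=0,brackets=0,low_edge=.0095,ring_centre=.055,meter=0,spacer=0)
for n in ("top","scene"):
    im=arm.camera(n);c=arm.calibration(n)
    for k,z in Z.items():
        for r in arm.place_of(n,k)[:3]:
            print(n,k,np.round(r["confidence"],2),np.round(r["point"],1),np.round(onz(c,r["point"],z),4))
    if n=="top":
        cv2.imwrite("pics/b_crop.png",cv2.resize(im[110:270,190:390],None,fx=4,fy=3.7,interpolation=cv2.INTER_CUBIC)[:,:,::-1][:592])
        for k in("wedge","spacer"):
            for r in arm.cut_out(n,k)[:3]:
                m=r["region"].astype(np.uint8);cs,_=cv2.findContours(m,0,2);q=cv2.minAreaRect(np.vstack(cs));print(k,r["confidence"],q,[np.round(onz(c,p,.01)[:2],4) for p in cv2.boxPoints(q)])
print(arm.observe()["time_s"])
E
```

```text
top wedge 0.86 [296.2 250.5] [0.3427 0.0449 0.    ]
top wedge 0.78 [343.9 173. ] [ 0.578  -0.0987  0.    ]
top pot 0.92 [412.7 306.7] [ 0.1787 -0.2976  0.    ]
top pot 0.74 [434.2 212.7] [ 0.4561 -0.3683  0.    ]
top brackets 0.72 [256.8 169.1] [0.5908 0.167  0.    ]
top brackets 0.56 [255.5 168.2] [0.5936 0.1711 0.    ]
top low_edge 0.77 [302.7 171.3] [0.5816 0.0263 0.0095]
top ring_centre 0.73 [256.8 170.6] [0.5744 0.1595 0.055 ]
top meter 0.83 [419.7 129.6] [ 0.7129 -0.3315  0.    ]
top meter 0.43 [436.2 210.1] [ 0.464  -0.3745  0.    ]
top spacer 0.7 [355.4 234.4] [ 0.3909 -0.1319  0.    ]
wedge 0.7 ((345.02490234375, 173.49411010742188), (16.03021812438965, 52.16222381591797), 76.67547607421875) [array([ 0.5801, -0.0195]), array([ 0.6168, -0.1731]), array([ 0.5687, -0.1836]), array([ 0.5322, -0.0306])]
wedge 0.59 ((294.75, 252.25001525878906), (49.497474670410156, 14.849241256713867), 45.0) [array([0.3733, 0.1167]), array([0.4047, 0.0857]), array([ 0.3009, -0.0188]), array([0.2701, 0.0121])]
spacer 0.65 ((357.11676025390625, 234.634521484375), (13.821928024291992, 50.58540725708008), 85.91438293457031) [array([ 0.4045, -0.0601]), array([ 0.4153, -0.2101]), array([ 0.3742, -0.2124]), array([ 0.3635, -0.0629])]
scene wedge 0.79 [357.7 210.6] [0.3499 0.0535 0.    ]
scene wedge 0.57 [277.9 236.4] [ 0.5776 -0.0962  0.    ]
scene pot 0.89 [305.4 129.6] [ 0.1767 -0.2984  0.    ]
scene pot 0.74 [236.1 169.4] [ 0.4646 -0.3817  0.    ]
scene brackets 0.76 [340. 287.] [0.5957 0.1571 0.    ]
scene low_edge 0.67 [308.6 254. ] [0.5706 0.0214 0.0095]
scene ring_centre 0.66 [344.3 275. ] [0.5762 0.1559 0.055 ]
scene meter 0.84 [192.8 224.8] [ 0.7091 -0.3436  0.    ]
scene meter 0.57 [341.3 286.1] [0.5912 0.1585 0.    ]
scene spacer 0.85 [305.  188.9] [ 0.3855 -0.1374  0.    ]
1.05
```

View pics/b_crop.png

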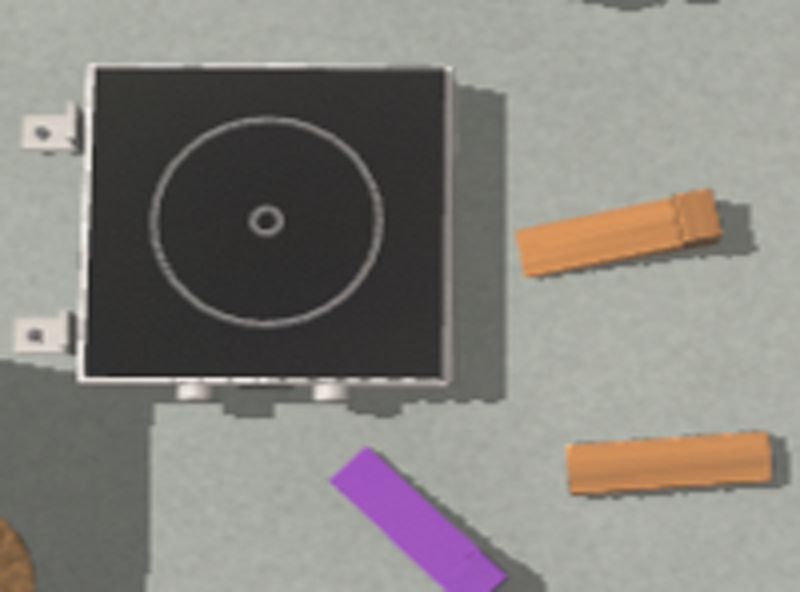

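```bash
python3 - <<'E'
from h import *
from scipy.optimize import least_squares
im=arm.camera("scene");cs=arm.calibration("scene");ct=arm.calibration("top");top=arm.camera("top")
cv2.imwrite("pics/c1.png",cv2.resize(im[170:350,245:425],None,fx=3.3,fy=3.3,interpolation=cv2.INTER_CUBIC)[:,:,::-1])
g=lambda x,y:(190+x/4-.4,110+y/3.7-.4)
P=lambda p,z:onz(ct,p,z)[:2]
cor={"LT":(g(92,66),.06),"LB":(g(80,380),.06),"RT":(g(452,68),.0505),"RB":(g(445,381),.0505)}
for k,(p,z) in cor.items(): print(k,P(p,z))
LT,LB,RT,RB=[P(*cor[k]) for k in("LT","LB","RT","RB")]
print("ctr",(LT+LB+RT+RB)/4, "sizes",np.linalg.norm(LT-LB),np.linalg.norm(RT-RB),np.linalg.norm(LT-RT))
for a,b in((RT,LT),(RB,LB)): print("yaw of +y",np.degrees(np.arctan2(*(b-a)[::-1])))
for a,b in((LB,LT),(RB,RT)): print("x",np.degrees(np.arctan2(*(b-a)[::-1])))
for n,p in(("ring",g(266,221)),): print(n,P(p,.0555))
# wedge
pts={"thinT":(g(517,231),.005),"thinB":(g(526,277),.005),"hT":(g(711,190),.036),"hB":(g(721,238),.036),"hfT":(g(672,196),.036),"hfB":(g(682,246),.036)}
for k,(p,z) in pts.items(): print(k,P(p,z))
q={k:P(*v) for k,v in pts.items()}
a=(q["thinT"]+q["thinB"])/2;b=(q["hT"]+q["hB"])/2
print("wedge",(a+b)/2,np.linalg.norm(a-b),np.degrees(np.arctan2(*(a-b)[::-1])))
E
```

```text
LT [0.70453412 0.29276818]
LB [0.45016111 0.29436174]
RT [0.70449431 0.02539322]
RB [0.45037578 0.02928   ]
ctr [0.57739133 0.16045078] sizes 0.2543779981029083 0.25414825876756875 0.2673749601017458
yaw of +y 89.99147011208919
yaw of +y 90.04639853729923
x -0.3589343721520289
x -0.8762789517977491
ring [0.57815508 0.16154698]
thinT [ 0.58012819 -0.02259897]
thinB [ 0.54180773 -0.02942526]
hT [ 0.60685697 -0.16718944]
hB [ 0.56754499 -0.1741148 ]
hfT [ 0.60201776 -0.13819187]
hfB [ 0.561092   -0.14520291]
wedge [ 0.57408447 -0.09833212] 0.14699966940398965 100.2798559973781
```

View pics/c1.png

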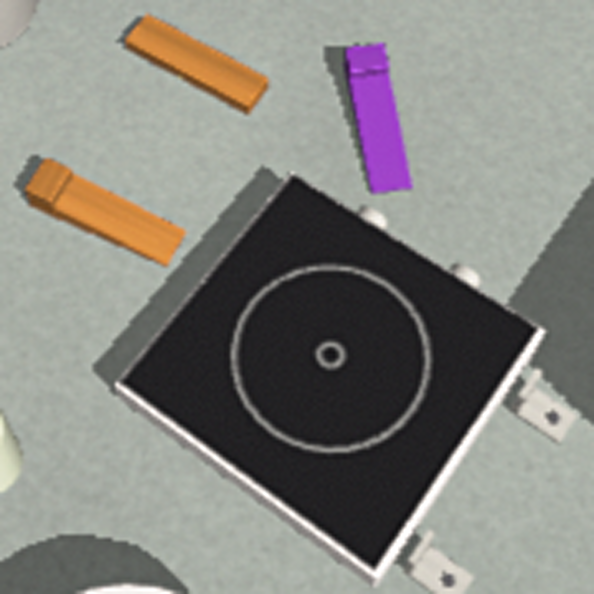

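The crop confirms that the wedge has its heel at the right and its thin end towards the hotplate. The hotplate yaw is about 0, with its centre near (0.577, 0.160). Next I work out the hover above the heel.

```bash
cat >> h.py <<'E'
from scipy.spatial.transform import Rotation as Ro
def pose():
    s=arm.observe();w,x,y,z=s["eef_rot"];return np.array(s["ee_pos"]),Ro.from_quat([x,y,z,w]),s
def to(pos,yaw):
    """yaw: world direction in deg of tool y (mod 180), tool pointing down"""
    p,R,s=pose()
    best=None
    for k in(0,180):
        a=np.radians(yaw+k);ty=np.array([np.cos(a),np.sin(a),0]);tz=np.array([0,0,-1.]);tx=np.cross(ty,tz)
        T=Ro.from_matrix(np.c_[tx,ty,tz]);rv=(R.inv()*T).as_rotvec(degrees=True)
        if best is None or np.linalg.norm(rv)<np.linalg.norm(best): best=rv
    d=R.inv().apply(np.array(pos)-p)
    print("t",round(s["time_s"],2),"pos",p.round(4),"q7",s["joint_pos"][6].round(2),"F",np.round(s["ft_force"],1),"w",round(s["width"],4))
    print("shift",(d/.04).round(3),"turn",(best/8).round(3))
E
python3 - <<'E'
from h import *
to([.586,-.1565,.32],10.3)
E
```

```text
t 1.15 pos [ 0.2235 -0.5837  0.4047] q7 -0.15 F [ 0.4  0.2 -0.8] w 0.0853
shift [12.282 -6.731  2.117] turn [-0.    -0.    -9.918]
```

Call:
carry_out --plan '[1.5,-0.8,0,0,0,-1.3,85,3,-1.6,0,0,0,-2.6,85,4.5,-2.4,0,0,0,-3.9,85,6,-3.2,0,0,0,-5.2,85,7.3,-4,0,0,0,-6.2,85]'

```text
time_s: 1.78
ee_pos: [0.4273, -0.3444, 0.4049]
eef_rot: [0.0, 0.815, 0.58, 0.0]
ft_force: [0.9, -1.2, 0.3]
width: 0.0851
```

```bash
python3 - <<'E'
from h import *
to([.586,-.1565,.32],10.3)
E
```

```text
t 1.77 pos [ 0.4273 -0.3444  0.4049] q7 0.06 F [ 0.9 -1.2  0.3] w 0.0851
shift [5.739 2.203 2.124] turn [ 5.000e-03  3.000e-03 -3.683e+00]
```

Call:
carry_out --plan '[1.4,0.55,0.5,0,0,-1,85,2.8,1.1,1,0,0,-2,85,4.2,1.6,1.5,0,0,-3,85,5.74,2.2,2.12,0,0,-3.68,85,5.74,2.2,2.12,0,0,-3.68,85]'

```text
time_s: 2.4
ee_pos: [0.5876, -0.1518, 0.3188]
eef_rot: [-0.001, 0.638, 0.77, 0.001]
ft_force: [-0.6, -0.4, 0.0]
width: 0.0852
```

```bash
python3 - <<'E'
from h import *
im=arm.camera("wrist");c=arm.calibration("wrist");cv2.imwrite("pics/d_wrist.png",im[:,:,::-1])
to([.586,-.1565,.185],10.3)
for k in("wedge","low_edge"):
  for r in arm.place_of("wrist",k)[:2]: print(k,r["confidence"],r["point"],onz(c,r["point"],0 if k=="wedge" else .0095))
  for r in arm.cut_out("wrist",k)[:2]:
    m=r["region"].astype(np.uint8);cs,_=cv2.findContours(m,0,2);q=cv2.minAreaRect(np.vstack(cs));print(k,r["confidence"],q)
E
```

```text
t 2.45 pos [ 0.5874 -0.1528  0.3189] q7 0.02 F [1.  0.9 0.4] w 0.0849
shift [-0.091 -0.053  3.347] turn [ 0.003 -0.015  0.031]
wedge 0.86 [317.3, 142.5] [ 0.57575784 -0.10210797  0.        ]
wedge 0.55 ((319.4999694824219, 139.49998474121094), (42.99999237060547, 166.99996948242188), 0.0)
low_edge 0.83 ((448.5, 13.5), (27.0, 159.0), 90.0)
low_edge 0.57 ((447.0, 14.0), (28.0, 164.0), 90.0)
```

View pics/d_wrist.png

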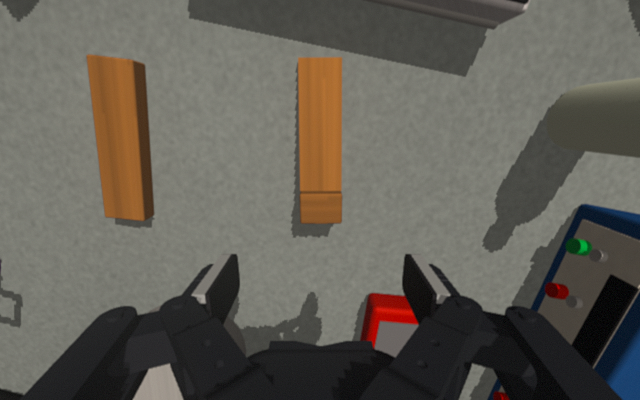

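The wrist view shows the wedge upright in the image, its thin end at (320,58) and the heel top at (300–341, 192–222). The yaw matches. I'll localise it.

```bash
python3 - <<'E'
from h import *
c=arm.calibration("wrist")
for p,z in(((299.5,192),.036),((341.5,192),.036),((341.5,223),.036),((300.5,223),.036),((298.5,58),.005),((341.5,57.5),.005)): print(onz(c,p,z).round(4))
h=np.mean([onz(c,p,.036) for p in((299.5,192),(341.5,192),(341.5,223),(300.5,223))],axis=0);print(h)
to([h[0],h[1],.182],10.6)
E
```

```text
[ 0.5654 -0.1534  0.036 ]
[ 0.604  -0.1466  0.036 ]
[ 0.6101 -0.1769  0.036 ]
[ 0.5711 -0.1839  0.036 ]
[ 0.5441 -0.037   0.005 ]
[ 0.5828 -0.0297  0.005 ]
[ 0.58762078 -0.16518876  0.036     ]
t 2.65 pos [ 0.5852 -0.1583  0.3206] q7 0.02 F [-0.2 -0.7  0. ] w 0.0849
shift [-0.172  0.029  3.465] turn [ 0.001  0.015 -0.062]
```

```bash
python3 - <<'E'
from h import *
c=arm.calibration("wrist");im=arm.camera("wrist");c2=arm.calibration("wrist");print(c["t"]-c2["t"])
cv2.imwrite("pics/e.png",cv2.resize(im[30:230,260:390],None,fx=3,fy=3,interpolation=cv2.INTER_CUBIC)[:,:,::-1])
E
```

```text
[ 1.11449455e-04 -5.02087308e-05  2.99828451e-05]
```

View pics/e.png

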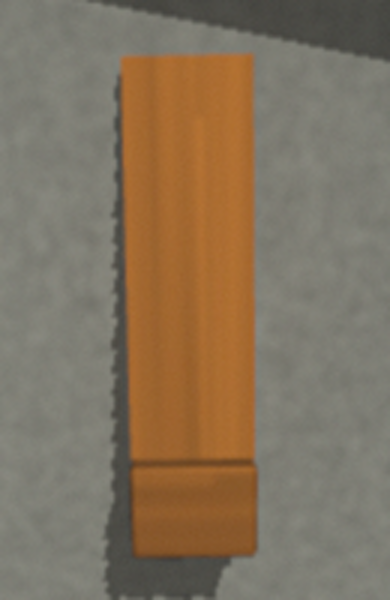

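```bash
python3 - <<'E'
from h import *
c=arm.calibration("wrist")
g=lambda x,y:(260+x/3-.3,30+y/3-.3)
T=[onz(c,g(*p),.005) for p in((122,57),(253,55))]
H=[onz(c,g(*p),.036) for p in((133,464),(256,463),(256,554),(135,554))]
print(np.round(T,4),np.round(H,4));t=np.mean(T,0)[:2];h=np.mean(H,0)[:2];d=t-h
print(t,h,np.linalg.norm(d),np.degrees(np.arctan2(d[1],d[0])))
to([h[0],h[1],.182],10.3)
E
```

```text
[[ 0.5447 -0.0292  0.005 ]
 [ 0.5836 -0.0218  0.005 ]] [[ 0.5684 -0.1456  0.036 ]
 [ 0.6058 -0.1387  0.036 ]
 [ 0.6117 -0.1678  0.036 ]
 [ 0.5737 -0.1746  0.036 ]]
[ 0.56415799 -0.02550386] [ 0.58990501 -0.15666973] 0.1336689722670205 101.10559483065454
t 2.7 pos [ 0.5852 -0.1584  0.3207] q7 0.02 F [-1.  -0.1  0.2] w 0.085
shift [0.03  0.123 3.468] turn [ 0.003  0.016 -0.026]
```

Call:
carry_out --plan '[0.03,0.1,1.4,0,0,-0.1,85,0.03,0.1,2.5,0,0,-0.1,85,0.03,0.1,3.2,0,0,-0.1,85,0.03,0.1,3.47,0,0,-0.1,85,0.03,0.1,3.47,0,0,-0.1,85]'

```text
time_s: 3.32
ee_pos: [0.5889, -0.1577, 0.1823]
eef_rot: [0.001, 0.637, 0.771, -0.001]
ft_force: [0.2, -0.1, 0.7]
width: 0.0849
```

Call:
carry_out --plan '[0,0,0,0,0,0,30,0,0,0,0,0,0,30,0,0,0,0,0,0,30,0,0,0,0,0,0,30]'

```text
time_s: 3.82
ee_pos: [0.5893, -0.1577, 0.1835]
eef_rot: [0.002, 0.637, 0.771, -0.0]
ft_force: [-0.8, -0.9, 7.4]
width: 0.0393
```

```bash
python3 - <<'E'
from h import *
to([.577,-.157,.182],0)
im=arm.camera("wrist");cv2.imwrite("pics/f.png",im[:,:,::-1])
E
```

```text
t 3.83 pos [ 0.5893 -0.1577  0.1835] q7 -0.09 F [-0.8 -0.9  7.4] w 0.0393
shift [ 0.076 -0.299  0.036] turn [0.017 0.025 1.351]
```

View pics/f.png

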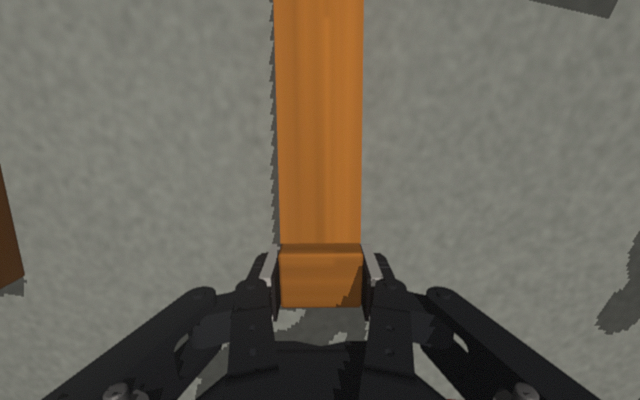

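The fingers hold the heel, one pad on each side at (270,280) and (365,280). Now I straighten the wedge and centre it in x.

Call:
carry_out --plan '[0.03,-0.1,0,0,0,0.45,30,0.05,-0.2,0,0,0,0.9,30,0.07,-0.3,0,0,0,1.35,30,0.07,-0.3,0,0,0,1.35,30,0.07,-0.3,0,0,0,1.35,30]'

```text
time_s: 4.5
ee_pos: [0.5771, -0.1572, 0.1836]
eef_rot: [0.002, 0.707, 0.708, -0.0]
ft_force: [0.4, 0.3, -0.0]
width: 0.039
```

```bash
python3 - <<'E'
from h import *
to([.577,-.092,.182],0)
c=arm.calibration("wrist");im=arm.camera("wrist");cv2.imwrite("pics/g.png",im[:,:,::-1])
c=arm.calibration("top");im=arm.camera("top");cv2.imwrite("pics/g2.png",cv2.resize(im[110:230,190:390],None,fx=4,fy=4,interpolation=cv2.INTER_CUBIC)[:,:,::-1])
E
```

```text
t 4.5 pos [ 0.5771 -0.1572  0.1836] q7 -0.24 F [ 0.4  0.3 -0. ] w 0.039
shift [ 1.631e+00 -1.000e-03  3.400e-02] turn [0.021 0.024 0.012]
```

View pics/g.png

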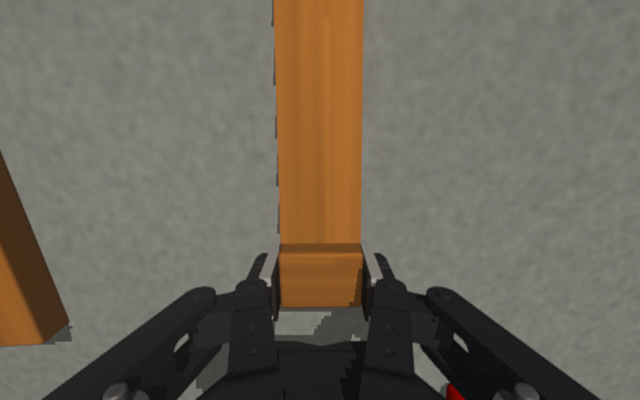

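View pics/g2.png

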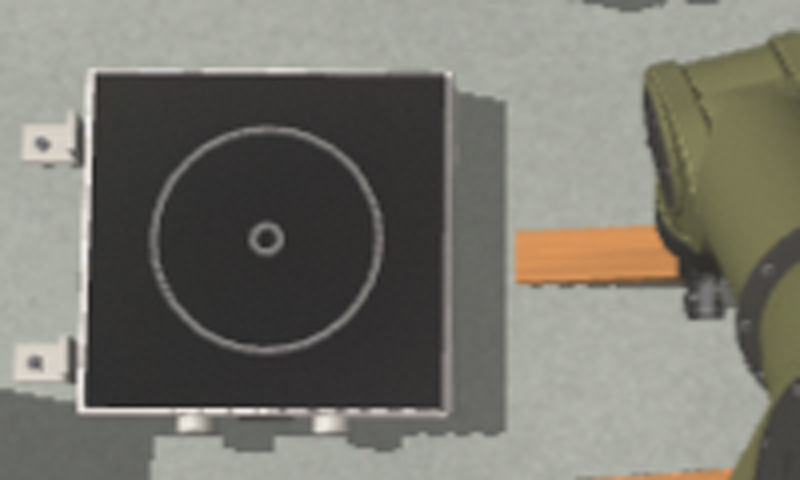

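Call:
carry_out --plan '[0.6,0,0.02,0,0,0,30,1.2,0,0.02,0,0,0,30,1.6,0,0.02,0,0,0,30,1.75,0,0.02,0,0,0,30,1.75,0,0.02,0,0,0,30]'

```text
time_s: 5.22
ee_pos: [0.5778, -0.0871, 0.1835]
eef_rot: [0.003, 0.706, 0.708, 0.0]
ft_force: [-0.7, 0.2, 7.4]
width: 0.0388
```

Call:
carry_out --plan '[0.12,0,0.02,0,0,0,30,0.24,0,0.02,0,0,0,30,0.36,0,0.02,0,0,0,30,0.48,0,0.02,0,0,0,30,0.6,0,0.02,0,0,0,30]'

```text
time_s: 5.85
ee_pos: [0.5783, -0.0685, 0.1835]
eef_rot: [0.006, 0.708, 0.706, -0.002]
ft_force: [0.8, -15.7, 8.1]
width: 0.0391
```

```bash
python3 - <<'E'
from h import *
to([.577,-.022,.182],0)
E
```

```text
t 5.85 pos [ 0.5783 -0.0685  0.1835] q7 -0.39 F [  0.8 -15.7   8.1] w 0.0391
shift [ 1.164 -0.036  0.025] turn [ 0.043  0.084 -0.021]
```

Call:
carry_out --plan '[0.25,-0.03,0.02,0,0,0,30,0.4,-0.03,0.02,0,0,0,30,0.55,-0.03,0.02,0,0,0,30,0.7,-0.03,0.02,0,0,0,30,0.8,-0.03,0.02,0,0,0,30]'

```text
time_s: 6.48
ee_pos: [0.5779, -0.0423, 0.1835]
eef_rot: [0.01, 0.71, 0.704, -0.005]
ft_force: [1.0, -18.6, 10.8]
width: 0.0389
```

```bash
python3 - <<'E'
from h import *
to([.577,-.022,.182],0)
c=arm.calibration("scene");im=arm.camera("scene");cv2.imwrite("pics/h.png",cv2.resize(im[170:350,245:425],None,fx=3.3,fy=3.3,interpolation=cv2.INTER_CUBIC)[:,:,::-1])
E
```

```text
t 6.47 pos [ 0.5779 -0.0423  0.1835] q7 -0.45 F [  1.  -18.6  10.8] w 0.0389
shift [ 0.507 -0.027  0.027] turn [ 0.052  0.143 -0.058]
```

View pics/h.png

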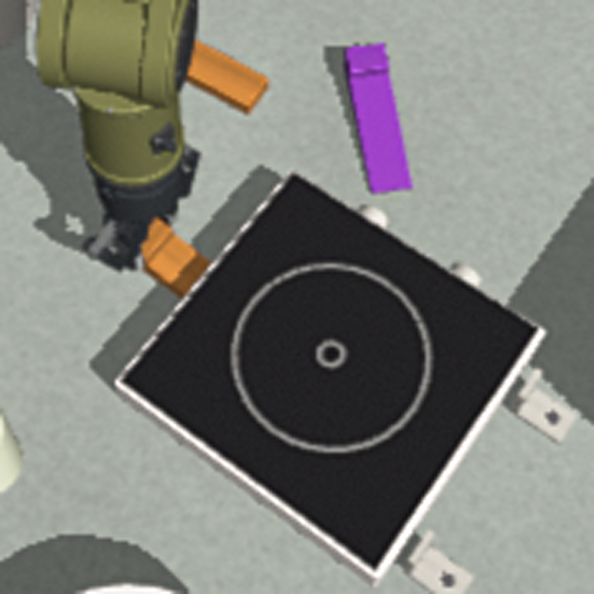

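Call:
carry_out --plan '[0.25,-0.03,0.02,0,0,0,30,0.35,-0.03,0.02,0,0,0,30,0.45,-0.03,0.02,0,0,0,30,0.52,-0.03,0.02,0,0,0,30,0.58,-0.03,0.02,0,0,0,30]'

```text
time_s: 7.15
ee_pos: [0.5776, -0.0246, 0.1834]
eef_rot: [0.013, 0.712, 0.702, -0.007]
ft_force: [0.4, -18.6, 12.4]
width: 0.0391
```

Call:
carry_out --plan '[0.18,-0.03,0.02,0,0,0,30,0.24,-0.03,0.02,0,0,0,30,0.3,-0.03,0.02,0,0,0,30]'

```text
time_s: 7.52
ee_pos: [0.5772, -0.0187, 0.1834]
eef_rot: [0.016, 0.714, 0.7, -0.01]
ft_force: [-0.3, -18.3, 12.8]
width: 0.0388
```

Call:
carry_out --plan '[0.18,-0.03,0.02,0,0,0,30,0.24,-0.03,0.02,0,0,0,30,0.3,-0.03,0.02,0,0,0,30]'

```text
time_s: 7.9
ee_pos: [0.5768, -0.0133, 0.1832]
eef_rot: [0.02, 0.716, 0.698, -0.013]
ft_force: [1.2, -22.1, 13.4]
width: 0.0388
```

```bash
python3 - <<'E'
from h import *
to([.577,-.022,.182],0)
c=arm.calibration("scene");im=arm.camera("scene");cv2.imwrite("pics/i.png",cv2.resize(im[170:350,245:425],None,fx=3.3,fy=3.3,interpolation=cv2.INTER_CUBIC)[:,:,::-1])
im=arm.camera("wrist");cv2.imwrite("pics/i2.png",im[:,:,::-1])
E
```

```text
t 7.9 pos [ 0.5768 -0.0133  0.1832] q7 -0.53 F [  1.2 -22.1  13.4] w 0.0388
shift [-0.217  0.009  0.041] turn [ 0.067  0.335 -0.178]
```

View pics/i.png

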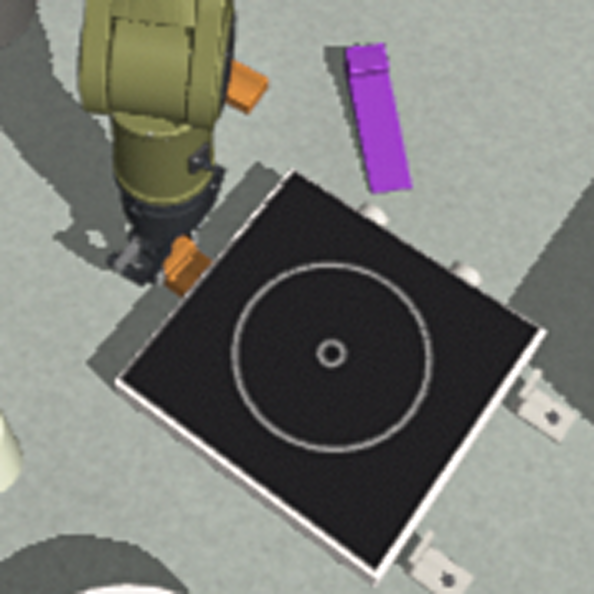

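View pics/i2.png

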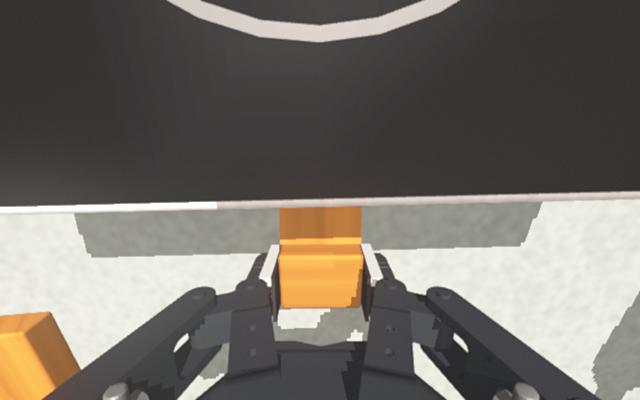

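```bash
python3 - <<'E'
from h import *
c=arm.calibration("wrist")
a=onz(c,(320,244),.036);print(a)
for r,z in((199,.06),(199,.057),(207,.03)):print(onz(c,(320,r),z))
print(onz(c,(320,306),.036))
E
```

```text
[0.57920933 0.00064238 0.036     ]
[0.57975418 0.03032693 0.06      ]
[0.57975465 0.0293078  0.057     ]
[0.57966109 0.01629788 0.03      ]
[ 0.57833449 -0.03369301  0.036     ]
```

Call:
carry_out --plan '[0.2,-0.03,0.03,0,0,0,30,0.26,-0.03,0.03,0,0,0,30,0.32,-0.03,0.03,0,0,0,30]'

```text
time_s: 8.38
ee_pos: [0.5767, -0.0103, 0.183]
eef_rot: [0.025, 0.718, 0.695, -0.018]
ft_force: [-0.5, -32.4, 17.6]
width: 0.0387
```

Call:
carry_out --plan '[0.24,-0.03,0.03,0,0,0,30,0.3,-0.03,0.03,0,0,0,30,0.36,-0.03,0.03,0,0,0,30]'

```text
time_s: 8.75
ee_pos: [0.5767, -0.0072, 0.1826]
eef_rot: [0.031, 0.721, 0.692, -0.025]
ft_force: [0.1, -35.7, 19.5]
width: 0.0392
```

The push force doubled, from 18 N to 36 N, while the wedge almost stopped, so it is jammed against the stop. Releasing.

Call:
carry_out --plan '[-0.05,0,0,0,0,0,60,-0.05,0,0,0,0,0,85,-0.05,0,0,0,0,0,85,-0.05,0,0,0,0,0,85]'

```text
time_s: 9.25
ee_pos: [0.5766, -0.008, 0.1826]
eef_rot: [0.031, 0.721, 0.692, -0.024]
ft_force: [0.1, -0.0, 0.3]
width: 0.0851
```

```bash
python3 - <<'E'
from h import *
to([.577,-.04,.3],0)
im=arm.camera("wrist");cv2.imwrite("pics/j.png",im[:,:,::-1])
E
```

```text
t 9.25 pos [ 0.5766 -0.008   0.1826] q7 -0.57 F [ 0.1 -0.   0.3] w 0.0851
shift [-1.023  0.074 -2.864] turn [ 0.065  0.557 -0.286]
```

View pics/j.png

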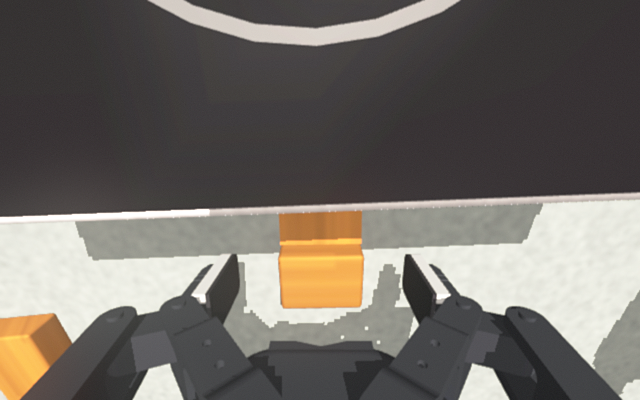

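The fingers are open and clear of the heel, which sits at (320,275), and the forces are zero. I'll raise straight up and check the level.

Call:
carry_out --plan '[-0.3,0.02,-0.8,0,0.2,-0.1,85,-0.8,0.05,-1.8,0,0.55,-0.28,85,-1.02,0.07,-2.86,0,0.55,-0.28,85,-1.02,0.07,-2.86,0,0.55,-0.28,85,-1.02,0.07,-2.86,0,0.55,-0.28,85]'

```text
time_s: 9.93
ee_pos: [0.5765, -0.0398, 0.2994]
eef_rot: [0.004, 0.707, 0.707, 0.003]
ft_force: [-0.2, 0.3, -0.1]
width: 0.0854
```

```bash
python3 - <<'E'
from h import *
im=arm.camera("wrist");im=arm.camera("wrist");c=arm.calibration("wrist");cv2.imwrite("pics/k.png",im[:,:,::-1])
to([.577,-.04,.3],0)
im=arm.camera("scene");cs=arm.calibration("scene");cv2.imwrite("pics/k2.png",cv2.resize(im[170:350,245:425],None,fx=3.3,fy=3.3,interpolation=cv2.INTER_CUBIC)[:,:,::-1])
for k in("low_edge","ring_centre","pot"):
  for r in arm.place_of("scene",k)[:2]: print(k,r)
E
```

```text
t 10.03 pos [ 0.5764 -0.0396  0.2986] q7 -0.33 F [ 0.3 -0.4  1. ] w 0.085
shift [-0.01   0.015 -0.035] turn [0.05  0.009 0.002]
low_edge {'point': [305.1, 254.0], 'confidence': 0.56}
ring_centre {'point': [346.5, 271.7], 'confidence': 0.78}
pot {'point': [237.0, 170.3], 'confidence': 0.79}
pot {'point': [307.3, 132.0], 'confidence': 0.59}
```

View pics/k.png

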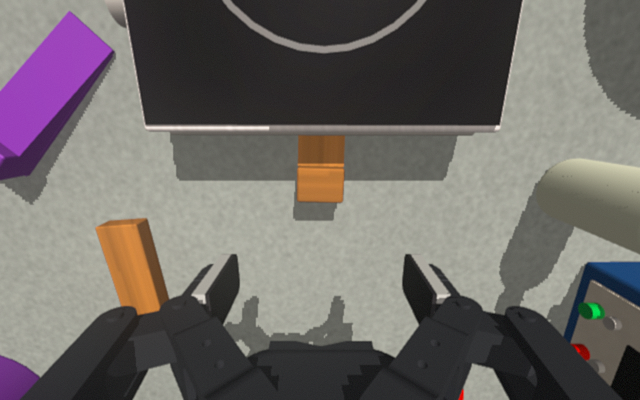

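View pics/k2.png

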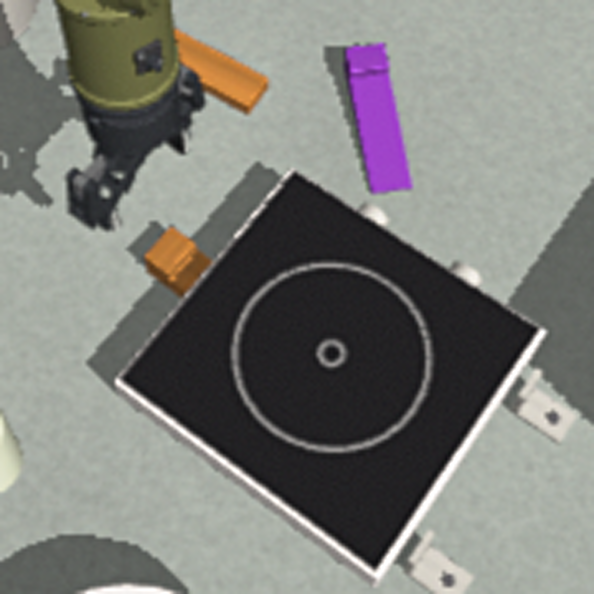

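```bash
python3 - <<'E'
from h import *
c=arm.calibration("wrist")
print("heel f/b",onz(c,(321,164),.036),onz(c,(321,202),.036))
for r in (125,127,132): print(r,[onz(c,(321,r),z)[1].round(4) for z in(.06,.055,.03)])
E=[onz(c,p,.06) for p in((146,127),(499,127))];print(E,np.linalg.norm(E[0]-E[1]))
# scale-based edge height: width 260
for z in(.05,.055,.06,.065):print(z,np.linalg.norm(onz(c,(145.5,127),z)-onz(c,(499.5,127),z)))
E
```

```text
heel f/b [ 0.57997309 -0.00133333  0.036     ] [ 0.57998282 -0.03425626  0.036     ]
125 [np.float64(0.0305), np.float64(0.0303), np.float64(0.0297)]
127 [np.float64(0.0291), np.float64(0.0289), np.float64(0.0281)]
132 [np.float64(0.0256), np.float64(0.0254), np.float64(0.0241)]
[array([0.4549883 , 0.02913638, 0.06      ]), array([0.70786907, 0.02901818, 0.06      ])] 0.25288079857591145
0.05 0.265722163889555
0.055 0.2596596868739891
0.06 0.25359720985842327
0.065 0.24753473284285724
```

The gap from heel front to hotplate edge measures about 27 mm, which is what the geometry gives at level. The edge width is consistent with a rise of about 9.5 mm. Next is the pot, and I'll hover above its knob.

```bash
python3 - <<'E'
from h import *
ct=arm.calibration("top");cs=arm.calibration("scene")
t=arm.camera("top");s=arm.camera("scene")
a=cv2.resize(t[165:250,400:490],None,fx=4.4,fy=4.4,interpolation=cv2.INTER_CUBIC);b=cv2.resize(s[125:200,195:275],None,fx=4.95,fy=4.95,interpolation=cv2.INTER_CUBIC)
h=max(a.shape[0],b.shape[0]);a=cv2.copyMakeBorder(a,0,h-a.shape[0],0,0,0);b=cv2.copyMakeBorder(b,0,h-b.shape[0],0,0,0)
cv2.imwrite("pics/l.png",np.hstack([a,b])[:,:,::-1]);print(a.shape,b.shape)
print(tri([ray(ct,(446.5,206)),ray(cs,(231,151))]),onz(ct,(446.5,206),.118),onz(cs,(231,151),.118))
to([.46,-.375,.42],0)
E
```

```text
(374, 396, 3) (374, 396, 3)
[ 0.46196463 -0.38108535  0.10014686] [ 0.45980854 -0.37724161  0.118     ] [ 0.46995171 -0.36772002  0.118     ]
t 10.32 pos [ 0.5768 -0.0398  0.2993] q7 -0.33 F [ 0.5  0.  -0.1] w 0.0854
shift [-8.385 -2.893 -3.03 ] turn [ 0.059  0.009 -0.002]
```

View pics/l.png

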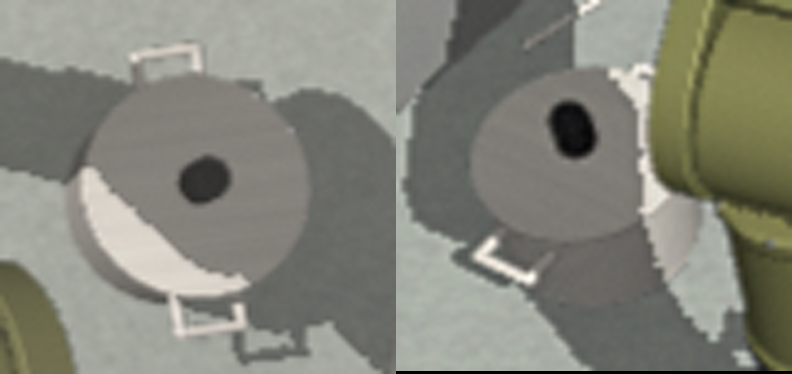

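The crops show the steel pot's black knob at top pixel (446.6,206) and scene pixel (230.6,151). Moving above it.

Call:
carry_out --plan '[-0.6,-0.2,-1.3,0,0,0,85,-1.8,-0.6,-2.6,0,0,0,85,-3.2,-1.1,-3.03,0,0,0,85,-4.6,-1.6,-3.03,0,0,0,85,-6,-2.1,-3.03,0,0,0,85]'

```text
time_s: 10.95
ee_pos: [0.4916, -0.2796, 0.4207]
eef_rot: [0.004, 0.707, 0.707, 0.003]
ft_force: [2.5, -0.5, 0.4]
width: 0.0849
```

Call:
carry_out --plan '[-1.2,-0.4,0,0,0,0,85,-2.1,-0.75,0,0,0,0,85,-2.4,-0.85,0,0,0,0,85,-2.4,-0.85,0,0,0,0,85,-2.4,-0.85,0,0,0,0,85]'

```text
time_s: 11.58
ee_pos: [0.4586, -0.3737, 0.4208]
eef_rot: [0.004, 0.706, 0.708, 0.003]
ft_force: [0.5, -0.4, -0.1]
width: 0.0846
```

```bash
python3 - <<'E'
from h import *
im=arm.camera("wrist");im=arm.camera("wrist");cv2.imwrite("pics/m.png",im[:,:,::-1]);to([.461,-.379,.267],0)
for r in arm.place_of("wrist","pot")[:2]: print(r,onz(arm.calibration("wrist"),r["point"],0))
E
```

```text
t 11.68 pos [ 0.4585 -0.3738  0.4209] q7 0.4 F [ 0.1 -0.1  0.4] w 0.085
shift [-0.124  0.023  3.848] turn [0.071 0.012 0.022]
{'point': [321.0, 177.1], 'confidence': 0.81} [ 0.46413405 -0.37981327  0.        ]
{'point': [103.6, 114.7], 'confidence': 0.56} [ 0.17852631 -0.29662123  0.        ]
```

View pics/m.png

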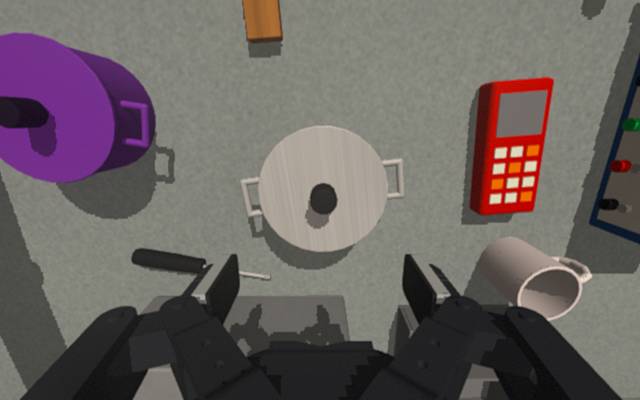

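```bash
python3 - <<'E'
from h import *
c=arm.calibration("wrist")
for z in (.107,.115,.122):print(onz(c,(323,199),z))
print(onz(c,(323.5,188),.086))
to([.4625,-.380,.268],0)
E
```

```text
[ 0.46495834 -0.38090389  0.107     ]
[ 0.46479685 -0.37858002  0.115     ]
[ 0.46465554 -0.37654664  0.122     ]
[ 0.46587496 -0.37424962  0.086     ]
t 11.72 pos [ 0.4584 -0.3741  0.4209] q7 0.4 F [ 0.2  1.  -0.5] w 0.085
shift [-0.14   0.065  3.824] turn [0.071 0.014 0.019]
```

Call:
carry_out --plan '[-0.08,0.1,1.3,0.07,0,0,85,-0.08,0.1,2.5,0.07,0,0,85,-0.08,0.1,3.3,0.07,0,0,85,-0.08,0.1,3.8,0.07,0,0,85,-0.08,0.1,3.82,0.07,0,0,85]'

```text
time_s: 12.35
ee_pos: [0.4639, -0.3767, 0.2669]
eef_rot: [-0.001, 0.706, 0.709, -0.001]
ft_force: [0.2, 0.0, -0.2]
width: 0.085
```

```bash
python3 - <<'E'
from h import *
im=arm.camera("wrist");cv2.imwrite("pics/n.png",im[:,:,::-1]);to([.464,-.3775,.268],0)
im=arm.camera("scene");cv2.imwrite("pics/n2.png",cv2.resize(im[100:210,160:300],None,fx=5,fy=5,interpolation=cv2.INTER_CUBIC)[:,:,::-1])
E
```

```text
t 12.4 pos [ 0.4643 -0.3769  0.268 ] q7 0.29 F [-0.3 -0.3  0.5] w 0.0854
shift [-0.015 -0.007  0.   ] turn [-0.003  0.008  0.028]
```

View pics/n.png

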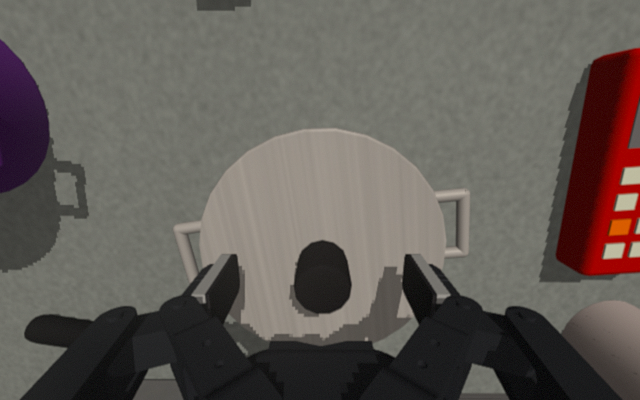

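View pics/n2.png

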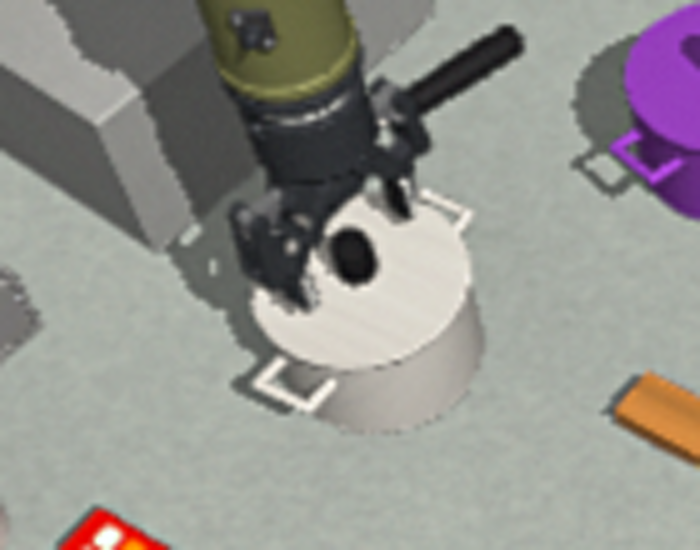

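```bash
python3 - <<'E'
from h import *
c=arm.calibration("wrist")
print(onz(c,(323,285),.122),onz(c,(321,268),.095))
print(onz(c,(200,225),.086),onz(c,(447,225),.086),onz(c,(325,128),.086))
# visible extents: bottom of knob picture = near edge of top circle
print(onz(c,(323,312),.122))
print("grasp pt proj",proj(c,np.array([.4643,-.3769,.113])))
E
```

```text
[ 0.46653728 -0.37818669  0.122     ] [ 0.4656842  -0.38465903  0.095     ]
[ 0.39529741 -0.36188528  0.086     ] [ 0.53894092 -0.36148668  0.086     ] [ 0.46751497 -0.30719598  0.086     ]
[ 0.46662708 -0.39349326  0.122     ]
grasp pt proj [318.42320759 272.63112057]
```

The knob is between the open pads at (322,275), and the pot axis is at about (0.4665,-0.379). I make a small correction and close.

Call:
carry_out --plan '[-0.05,0.05,0,0,0,0,85,-0.05,0.05,0,0,0,0,15,-0.05,0.05,0,0,0,0,15,-0.05,0.05,0,0,0,0,15,-0.05,0.05,0,0,0,0,15]'

```text
time_s: 13.08
ee_pos: [0.4655, -0.3793, 0.2689]
eef_rot: [0.0, 0.706, 0.708, -0.001]
ft_force: [-5.3, 1.2, 4.5]
width: 0.0264
```

Call:
carry_out --plan '[0,0,-0.05,0,0,0,15,0,0,-0.3,0,0,0,15,0,0,-0.6,0,0,0,15,0,0,-0.6,0,0,0,15]'

```text
time_s: 13.58
ee_pos: [0.4661, -0.3794, 0.2942]
eef_rot: [0.001, 0.706, 0.708, -0.001]
ft_force: [0.6, -0.0, -7.4]
width: 0.0265
```

```bash
python3 - <<'E'
from h import *
im=arm.camera("wrist");cv2.imwrite("pics/o.png",im[:,:,::-1]);to([.578,.16,.42],0)
im=arm.camera("scene");cv2.imwrite("pics/o2.png",cv2.resize(im[100:210,160:300],None,fx=5,fy=5,interpolation=cv2.INTER_CUBIC)[:,:,::-1])
E
```

```text
t 13.62 pos [ 0.4658 -0.3793  0.2936] q7 0.31 F [-0.7  0.2 -7. ] w 0.026
shift [13.465  2.842 -3.201] turn [-0.002  0.021  0.02 ]
```

View pics/o.png

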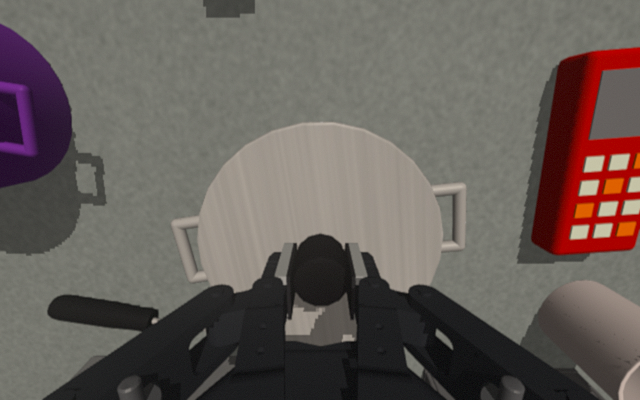

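View pics/o2.png

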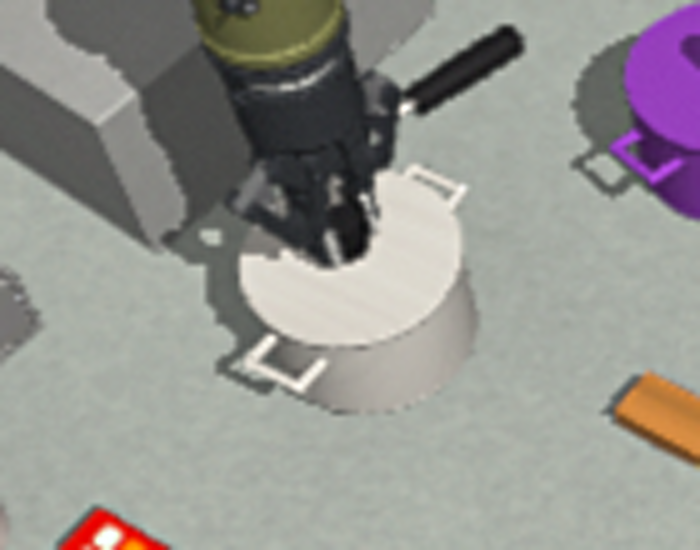

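The knob is gripped (opening 26 mm) and the pot hangs upright at 7 N. I carry it smoothly.

Call:
carry_out --plan '[0.1,0,-0.7,0,0,0,15,0.4,0.1,-1.5,0,0,0,15,0.9,0.2,-2.3,0,0,0,15,1.6,0.35,-3,0,0,0,15,2.4,0.5,-3.2,0,0,0,15]'

```text
time_s: 14.3
ee_pos: [0.4858, -0.2822, 0.4224]
eef_rot: [0.002, 0.706, 0.708, -0.001]
ft_force: [0.8, 0.3, -7.4]
width: 0.0261
```

Call:
carry_out --plan '[0.9,0.2,0,0,0,0,15,1.8,0.4,0,0,0,0,15,2.7,0.6,0,0,0,0,15,3.6,0.75,0,0,0,0,15,4.5,0.95,0,0,0,0,15]'

```text
time_s: 14.92
ee_pos: [0.5232, -0.101, 0.4215]
eef_rot: [0.002, 0.706, 0.708, -0.001]
ft_force: [0.4, 0.7, -7.2]
width: 0.0264
```

Call:
carry_out --plan '[0.9,0.2,0,0,0,0,15,1.8,0.4,0,0,0,0,15,2.7,0.6,0,0,0,0,15,3.6,0.75,0,0,0,0,15,4.5,0.95,0,0,0,0,15]'

```text
time_s: 15.55
ee_pos: [0.5606, 0.0802, 0.4203]
eef_rot: [0.001, 0.706, 0.708, -0.002]
ft_force: [0.6, -0.8, -7.2]
width: 0.0263
```

```bash
python3 - <<'E'
from h import *
to([.578,.16,.40],0)
c=arm.calibration("scene");ct=arm.calibration("top")
s=arm.camera("scene");cv2.imwrite("pics/p.png",s[:,:,::-1])
E
```

```text
t 15.55 pos [0.5606 0.0802 0.4203] q7 -0.47 F [ 0.6 -0.8 -7.2] w 0.0263
shift [1.996 0.44  0.499] turn [-0.003  0.031  0.016]
```

View pics/p.png

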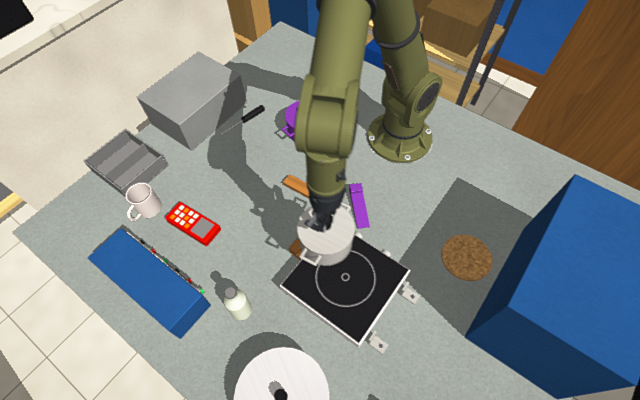

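```bash
python3 - <<'E'
from h import *
c=arm.calibration("scene");ct=arm.calibration("top")
print("scene",onz(c,(345.0,276.7),.06),onz(c,(345.3,277),.06))
print("top sag",onz(ct,(190+266/4-.4,110+221/3.7-.4),.0553),onz(ct,(190+266/4-.4,110+239/4-.4),.0553))
to([.578,.16,.36],0)
E
```

```text
scene [0.58080685 0.16134306 0.06      ] [0.58103128 0.16253138 0.06      ]
top sag [0.57819805 0.16157439 0.0553    ] [0.57813721 0.16157337 0.0553    ]
t 15.6 pos [0.5608 0.0862 0.4208] q7 -0.47 F [ 2.4  9.8 -6. ] w 0.0262
shift [1.838 0.443 1.522] turn [ 0.009 -0.011  0.059]
```

Call:
carry_out --plan '[0.5,0.15,0,0,0,0,15,1,0.3,0.2,0,0,0,15,1.5,0.42,0.5,0,0,0,15,1.8,0.46,0.9,0,0,0,15,1.87,0.46,1.2,0,0,0,15]'

```text
time_s: 16.23
ee_pos: [0.5782, 0.1617, 0.3714]
eef_rot: [-0.001, 0.704, 0.71, 0.0]
ft_force: [0.2, -0.2, -6.8]
width: 0.0265
```

Call:
carry_out --plan '[0.02,0,0.2,0,0,0,15,0.02,0,0.25,0,0,0,15,0.02,0,0.25,0,0,0,15]'

```text
time_s: 16.6
ee_pos: [0.5784, 0.1619, 0.3616]
eef_rot: [-0.0, 0.704, 0.71, 0.0]
ft_force: [0.4, 0.4, -6.5]
width: 0.0263
```

```bash
python3 - <<'E'
from h import *
to([.579,.161,.332],0)
for n in("scene","top","wrist"):
    im=arm.camera(n);cv2.imwrite(f"pics/q_{n}.png",im[:,:,::-1])
    if n=="scene":cv2.imwrite("pics/q1.png",cv2.resize(im[170:350,245:425],None,fx=3.3,fy=3.3,interpolation=cv2.INTER_CUBIC)[:,:,::-1])
E
```

```text
t 16.6 pos [0.5784 0.1619 0.3616] q7 -0.63 F [ 0.4  0.4 -6.5] w 0.0263
shift [-0.024  0.015  0.741] turn [ 0.    -0.008  0.061]
```

View pics/q1.png

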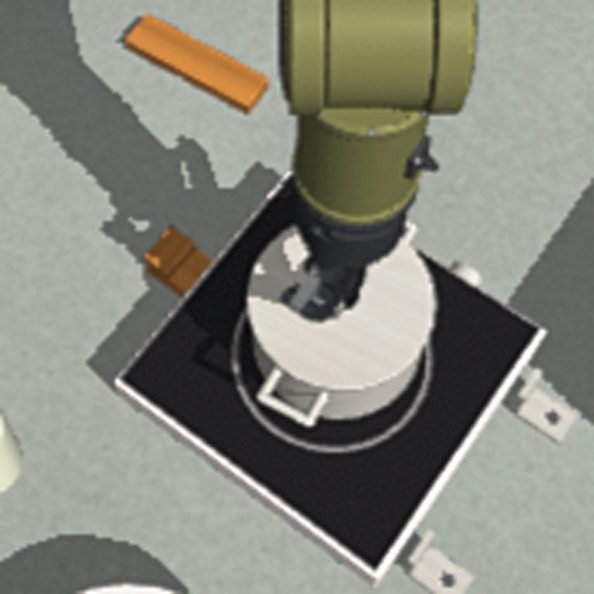

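View pics/q_wrist.png

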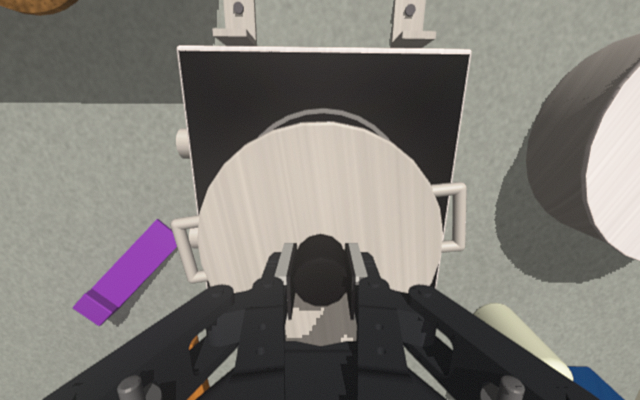

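The pot hangs upright above the ring. I lower it slowly.

Call:
carry_out --plan '[-0.02,0.01,0.15,0,0,0,15,-0.02,0.01,0.3,0,0,0,15,-0.02,0.01,0.45,0,0,0,15,-0.02,0.01,0.57,0,0,0,15,-0.02,0.01,0.65,0,0,0,15]'

```text
time_s: 17.38
ee_pos: [0.5788, 0.1616, 0.3356]
eef_rot: [-0.0, 0.704, 0.71, 0.001]
ft_force: [0.1, -0.6, -6.6]
width: 0.0258
```

Call:
carry_out --plan '[0,0,0.03,0,0,0,15,0,0,0.06,0,0,0,15,0,0,0.08,0,0,0,15]'

```text
time_s: 17.75
ee_pos: [0.5788, 0.1616, 0.3324]
eef_rot: [-0.0, 0.704, 0.71, 0.001]
ft_force: [-0.8, 0.7, -6.7]
width: 0.0259
```

Call:
carry_out --plan '[0,0,0.02,0,0,0,15,0,0,0.04,0,0,0,15,0,0,0.06,0,0,0,15]'

```text
time_s: 18.12
ee_pos: [0.5789, 0.1616, 0.33]
eef_rot: [-0.0, 0.704, 0.71, 0.001]
ft_force: [0.7, 0.5, -7.1]
width: 0.0265
```

Call:
carry_out --plan '[0,0,0.02,0,0,0,15,0,0,0.04,0,0,0,15]'

```text
time_s: 18.38
ee_pos: [0.5787, 0.1619, 0.3289]
eef_rot: [-0.0, 0.704, 0.71, 0.001]
ft_force: [-3.7, -0.7, 2.0]
width: 0.026
```

Contact: the vertical force went from -7 N to +2 N at TCP z = 0.329, the expected height. Releasing.

Call:
carry_out --plan '[0,0,0,0,0,0,35,0,0,0,0,0,0,60,0,0,0,0,0,0,85,0,0,0,0,0,0,85]'

```text
time_s: 18.88
ee_pos: [0.5788, 0.1619, 0.3291]
eef_rot: [-0.0, 0.704, 0.71, 0.001]
ft_force: [0.1, 0.4, 0.1]
width: 0.0845
```

Call:
carry_out --plan '[0,0,-0.3,0,0,0,85,0,0,-1,0,0,0,85,0,0,-2,0,0,0,85,0,0,-3,0,0,0,85,0,0,-3.2,0,0,0,85]'

```text
time_s: 19.5
ee_pos: [0.5787, 0.1623, 0.4609]
eef_rot: [0.001, 0.704, 0.71, 0.004]
ft_force: [-0.4, 0.5, -0.0]
width: 0.0849
```

Call:
carry_out --plan '[-1.2,0,0,0,0,0,85,-2.4,0,0,0,0,0,85,-3.8,0,0,0,0,0,85,-5,0,0,0,0,0,85,-5,0,0,0,0,0,85]'

```text
time_s: 20.12
ee_pos: [0.5804, -0.043, 0.4594]
eef_rot: [0.001, 0.707, 0.708, 0.002]
ft_force: [0.7, 0.2, -0.1]
width: 0.0848
```

```bash
python3 - <<'E'
from h import *
to([.579,.161,.332],0)
for n in("scene","top","wrist"):
    im=arm.camera(n);cv2.imwrite(f"pics/r_{n}.png",im[:,:,::-1]);c=arm.calibration(n)
    if n=="scene":cv2.imwrite("pics/r1.png",cv2.resize(im[170:350,245:425],None,fx=3.3,fy=3.3,interpolation=cv2.INTER_CUBIC)[:,:,::-1])
    for k in("pot","ring_centre"):
      for r in arm.place_of(n,k)[:3]:print(n,k,r,onz(c,r["point"],.06).round(4))
E
```

```text
t 20.12 pos [ 0.5804 -0.043   0.4594] q7 -0.22 F [ 0.7  0.2 -0.1] w 0.0848
shift [ 5.095 -0.044  3.19 ] turn [ 0.036 -0.009  0.01 ]
scene pot {'point': [345.1, 276.8], 'confidence': 0.73} [0.5809 0.1617 0.06  ]
scene pot {'point': [306.5, 130.5], 'confidence': 0.63} [ 0.2183 -0.2578  0.06  ]
top pot {'point': [411.1, 306.5], 'confidence': 0.87} [ 0.1826 -0.2829  0.06  ]
top pot {'point': [255.0, 168.3], 'confidence': 0.57} [0.5803 0.1642 0.06  ]
top pot {'point': [419.4, 131.4], 'confidence': 0.55} [ 0.6897 -0.319   0.06  ]
wrist pot {'point': [93.3, 310.2], 'confidence': 0.94} [ 0.2359 -0.2473  0.06  ]
wrist pot {'point': [319.0, 4.5], 'confidence': 0.73} [0.5801 0.163  0.06  ]
```

View pics/r1.png

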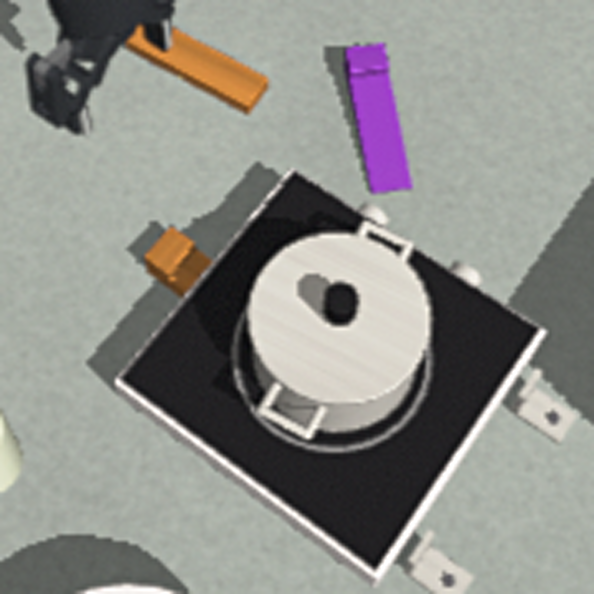

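View pics/r_top.png

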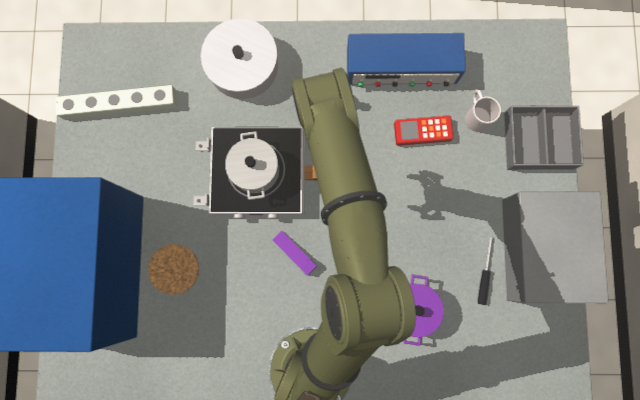

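View pics/r_wrist.png

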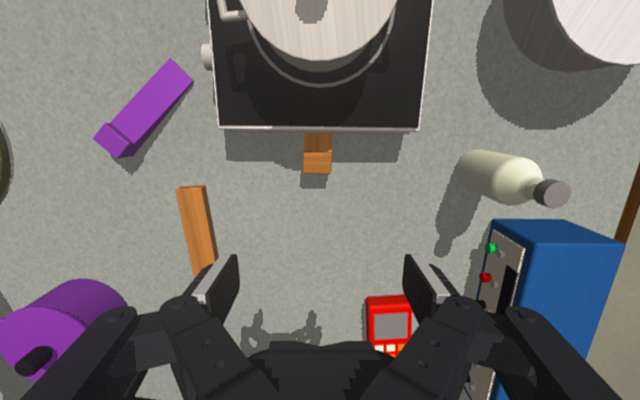

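The pot stands upright at about (0.580, 0.163) and the ring centre is at (0.579, 0.161). The heel of the wedge is at the same pixels as before the pot was set down. The meter and spacer are where they were. Handing in.

```bash
python3 -c "
from h import *
s=arm.observe();print(s['time_s'],s['dq'].round(3),s['ft_force']);print(arm.sign_off())"
```

```text
20.575 [ 0.004  0.     0.004  0.     0.002 -0.     0.001] [-0.41545499 -0.31064341  1.20434598]
the job is handed in; nothing more can be done
None
```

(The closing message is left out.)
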